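# Park the rotary mixer with its filling stem up

## Task

Turn the wheel of the bench mixer by pushing its spokes round, one after another, with the fingertips, until the short capped filling stem on its rim points straight up, then take the fingers clear of it. Push gently and never pinch or grip the wheel, do not touch the stem itself, and leave the bottle, the beaker and the tube rack where they stand.

Things in the scene. Friction and masses are not known exactly. Their poses are not given: they have to be found in the camera images.
- mixer: Mixer's immovable stand. Origin on the bench straight under the wheel's centre; z up, y level in the wheel's plane, x along the axle out of the wheel's open face (roughly away from the robot). Wheel upright in the plane x=0, 28 mm thick. White housing behind it at x -170 to -45 mm, 140 mm wide, 190 mm tall; foot plate 12 mm thick, 150 mm wide, out to x=40 mm.
- axle (a point): Centre of the wheel's hub, 165 mm above the bench, axes as the stand's. Steel hub 48 mm across; grey round rim, outer radius 90 mm, 20 mm thick; six 11 mm aluminium spokes run on through the rim and end in black rubber balls 18 mm across, ball centres at radius 126 mm (a spoke reaches 300 mm above the bench at most). A level push on a spoke leaning over 45 degrees tends to bind.
- wheel (a joint): Wheel's turn q, rad, about the stand's x: 0 or any whole turn = stem up; the stem points to y=-sin q, z=cos q (stand's axes). Starts with the stem 109 to 180 degrees from up, either side. Turns freely both ways; balanced; stiff bearing (0.2 N m, 1.5 to 2 N square on a spoke's end, about 4 N askew); stays where left.
- stem: Filling stem on the rim, midway between two spokes (spokes stand at 30, 90, 150, 210, 270, 330 degrees from it). Brass neck 15 mm across, steel cap 20 mm across and 14 mm high, pointing radially out, outer end 118 mm from the wheel's centre. Origin at the wheel's centre, z out along the stem. Not to be touched.
- bottle: Loose bystander: small glass bottle with an orange cap, 52 mm across, 120 mm tall, standing on the bench on the open-face side of the wheel. Origin at the centre of its underside.
- beaker: Loose bystander: open glass beaker 70 mm across, 85 mm tall, standing on the bench on the open-face side. Origin at the centre of its underside.
- rack: Loose bystander: white block rack 60 x 130 mm, 45 mm high, with six capped tubes up to 87 mm above the bench, standing on the bench on the open-face side. Origin at the centre of its underside.

How it is judged (in metres and radians):
At the end, for the whole second after the job is handed in: The stem points up within 0.12 rad (7 degrees), the wheel is at rest, and bottle, beaker and rack are within 20 mm of where they began (angle between stem's own z axis and vertical below 0.12 rad and velocity of joint wheel between -0.05 and 0.05 rad/s and distance of each of bottle, beaker, rack from where it was at the start of the episode below 0.02 m); the robot touches nothing.
It fails at once if the filling stem was touched (over 1 N) (contact force between anything else and stem above 1 N).
It fails at once if the wheel was pinched or pushed roughly (over 30 N) (contact force between the fingers and wheel above 30 N).
It fails at once if a bystander was moved, lifted or knocked over (distance of any of bottle, beaker, rack from where it was at the start of the episode above 0.02 m or angle between any of bottle, beaker, rack's own z axis and vertical above 0.4 rad).
It also fails if it takes over 58 s, if anything falls off the work surface, if the arm or the gripper's body presses on something with over 40 N, if the wrist force passes 120 N, or if a joint passes its speed limit or range.

## Robot

A 6-joint arm with a two-finger parallel gripper is mounted at the origin on the work surface. World frame = base frame: x ahead of the robot, y to its left, z up, the work surface at z = 0. Lengths are in mm, angles in rad, forces in N, time in s.
With the tool pointing down it reaches from about 325 to 875 mm from the base axis. Payload 4.4 kg.
Tool frame: the origin (TCP) lies at the very end of the fingers, on their centre line; the grasp point (between the pads) lies 19 mm behind it; y points along the fingers, x is the direction in which the jaws open and shut, and the axes are right-handed (so a half turn about y gives the same grasp; the last joint's range is limited). The gripper opens to 85 mm and grips with 20 to 120 N. Pads are 22 mm wide; open, the fingers measure 114 mm over their backs; the gripper's body (76 mm by 85 mm) begins 54 mm behind the grasp point. The pads swing forward as they close: fully open they stand 13 mm farther back than shut.
Start: joints at [-1.472, 0.207, 1.542, -0, 1.393, -0.15], TCP at [142.133, -557.158, 231.282] pointing down, gripper open.
Joint ranges: [-2.73, 2.73], [-0.86, 2.22], [0.23, 2.46], [-1.11, 4.25], [0.08, 2.63], [-2.82, 2.82]. Speed limits (rad/s): [2.79, 2.79, 3.14, 3.14, 3.14, 3.14].

## Interface

Orientations are given as a unit quaternion [x, y, z, w].
In Python, from plant import ctrl gives the robot as it stands.
- The arm moves only by the tool send_rows, never from a script. Its argument "series" is a list of rows, each an object with "slide": the shift along the world's x, y, z in m, a list of three; "yaw": the turn about the world's z in rad. A call has 1 to 20 rows; each row shifts and turns the commanded pose from where the row before left it; what a row does not reach is not made up. A row lasts 1/10 s, in which the tool goes at most 50 mm and 8.59 degrees, less where a joint would pass 70% of its speed; a pose out of reach is approached as far as the arm can. A call with a gripper value outside its range is refused whole. "gripper" is the closure in counts, from 0 (fully open) to 255 (shut), set as the call begins (left out, the last holds). The fingers move at their own pace and stop on an object; "squeeze" is the grip in N (left out, the last holds). Time passes only in rows, so rows that do not move let the fingers close. It gives the time, the measured TCP pose, the force and the opening at its end, in the units of the state.
- ctrl.get_obs(): the state, without advancing time (a new reading comes with each control period).
- ctrl.snapshot(name): name is "scene" or "top" or "wrist"; returns the picture (400x640x3 uint8, red, green, blue); there is no depth.
- ctrl.camera_params(name): a dict with "fx", "fy", "cx", "cy" (pixels), "R" (3x3) and "t" (3): a world point X has camera coordinates R X + t. Camera axes: x right, y down, z forward; pixel columns grow to the right and rows downward; lengths in mm; the calibration is good to about 2 mm. The wrist camera is an equidistant fisheye: a pixel r from the principal point sees the ray r / f radians off the axis. A picture is of the moment at which its call begins: read the wrist's pose just before it. camera_params takes no time and is no camera call; for the wrist camera it gives the pose at the moment of the call.
- ctrl.close_job(): hands the job in, once; it reports no verdict.
The state is a dict: "time": time; "q": joint angles; "qvel": joint speeds; "joint_torque": joint torques, N m; "tcp_pos": TCP position; "orientation": TCP orientation; "wrist_force": force on the tool from outside, world axes, zero at the start; "wrist_torque": the same for the moment, N m; "finger_gap": finger opening in mm.
Only numpy, scipy, OpenCV 4.12 (cv2) and the standard library are available. Lean on these libraries where they do the work, as an engineer would, in place of code of your own. Each camera call takes 0.05 s, during which the arm holds its last target.

## Working session

There is one attempt and no reset: what is moved stays moved. The work goes in short steps, Python scripts to look and compute and a tool call to move; the robot and the scene stay as the last step left them, time stands still between calls to the robot, and variables do not carry over. Pictures are saved under pics/ and viewed, and the job is handed in when it is done.

Besides the shell and the picture viewer there is one more tool, called after "Emit:" by a JSON object that holds its "fn" and its "kwargs", one argument or row to a line. send_rows: Moves the arm, as the interface text tells. Its arguments: {"type":"object","properties":{"series":{"type":"array","items":{"type":"object","properties":{"slide":{"type":"array","items":{"type":"number"}},"yaw":{"type":"number"}}}},"gripper":{"type":"number"},"squeeze":{"type":"number"}},"required":["series"]}

```bash
ls; mkdir -p pics; python3 - <<'E'
from plant import ctrl
import cv2
o=ctrl.get_obs(); print(o)
for n in ["scene","top","wrist"]:
    p=ctrl.camera_params(n); print(n,p)
    cv2.imwrite(f"pics/{n}0.png",ctrl.snapshot(n)[:,:,::-1])
E
```

```text
pics
{'time': 0.0, 'q': array([-1.47150636e+00,  2.07455017e-01,  1.54295339e+00,  2.23454749e-05,
        1.39353638e+00, -1.50537066e-01]), 'qvel': array([-0.00017982, -0.00082194,  0.00029489, -0.00013462, -0.00028319,
       -0.00140892]), 'joint_torque': array([-2.56557243e-03, -3.83041048e+01, -2.91597891e+01, -4.92722538e-04,
        1.07329694e-02, -9.45923745e-06]), 'tcp_pos': array([ 142.05921893, -556.3837568 ,  230.10617328]), 'orientation': array([-0.55778918,  0.43437771, -0.43324343,  0.5590057 ]), 'wrist_force': array([0.70052888, 0.56687199, 0.12103871]), 'wrist_torque': array([ 0.01082653, -0.00286744, -0.05392644]), 'finger_gap': 85.28851479191076}
scene {'fx': 420.8290527658244, 'fy': 420.8290527658244, 'cx': 316.65355036391645, 'cy': 191.74902667280662, 'R': array([[-0.3770749 ,  0.92605517, -0.01537363],
       [ 0.7828732 ,  0.30981616, -0.53955862],
       [-0.49489804, -0.21548962, -0.84180767]]), 't': array([ 236.15753726, -443.32878124, 1236.49099092])}
top {'fx': 504.6819514831709, 'fy': 504.6819514831709, 'cx': 320.8722077237747, 'cy': 203.0622015085185, 'R': array([[-0.02053206, -0.9997716 , -0.00593183],
       [-0.99166097,  0.02111979, -0.12713169],
       [ 0.12722794,  0.00327209, -0.99186811]]), 't': array([  42.95958393,  665.64578726, 1126.75835325])}
wrist {'fx': 309.70691628693146, 'fy': 309.70691628693146, 'cx': 327.31573446107103, 'cy': 200.28147052669377, 'R': array([[ 0.24685937, -0.96904889, -0.00216875],
       [-0.92258772, -0.23570718,  0.30540798],
       [-0.29646645, -0.07339196, -0.95221913]]), 't': array([-573.67166686,  -39.51144412,  379.46747682])}
```

View pics/scene0.png

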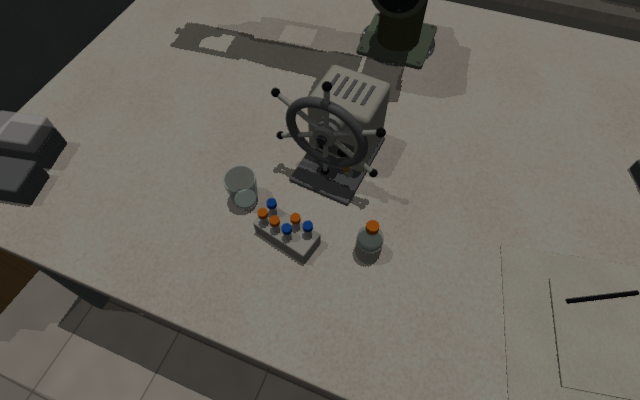

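View pics/top0.png

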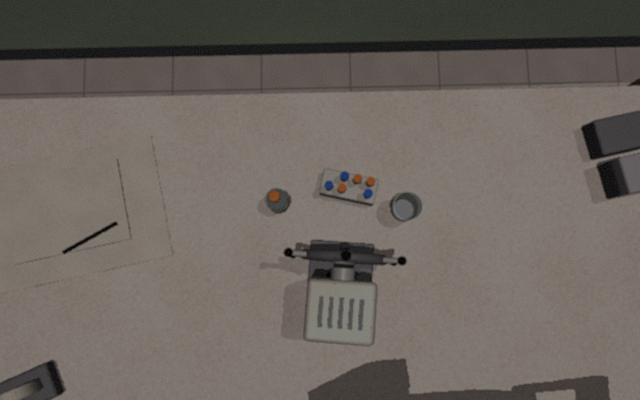

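View pics/wrist0.png

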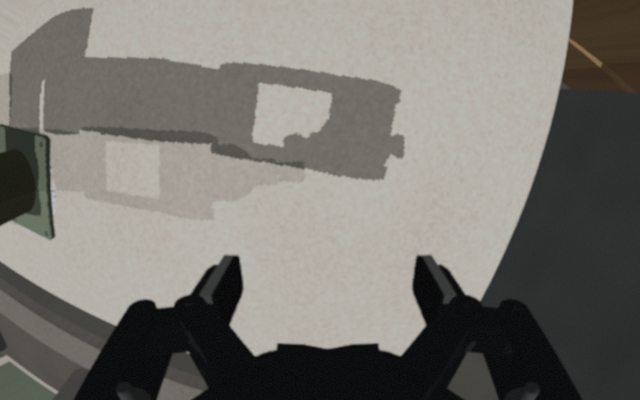

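The scene view shows the wheel near (325,130) with balls at (276,92), (327,87), (381,132), (374,173) and (280,135). The bottle is at (370,240), the rack at (288,235) and the beaker at (241,188). The stem isn't visible yet, so I'll zoom in.

```bash
python3 - <<'E'
import cv2
a=cv2.imread("pics/scene0.png")[60:220,230:430]; cv2.imwrite("pics/z1.png",cv2.convertScaleAbs(cv2.resize(a,None,fx=4,fy=3.7,interpolation=cv2.INTER_CUBIC)[:600,:],alpha=1.5,beta=15))
a=cv2.imread("pics/top0.png")[150:350,230:430]; cv2.imwrite("pics/z2.png",cv2.convertScaleAbs(cv2.resize(a,None,fx=3,fy=3,interpolation=cv2.INTER_CUBIC),alpha=1.5,beta=15))
E
```

```text
(no output)
```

View pics/z1.png

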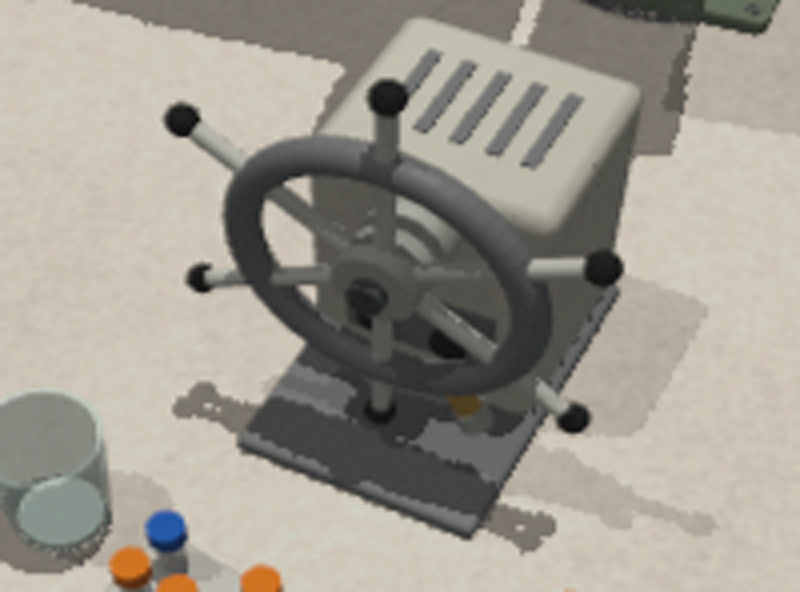

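View pics/z2.png

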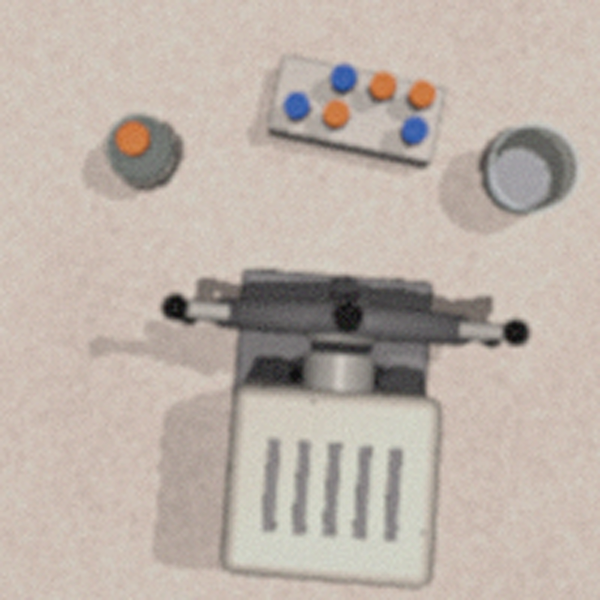

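```bash
cat > h.py <<'E'
import numpy as np
from plant import ctrl
from scipy.optimize import least_squares
def proj(n,X):
    p=ctrl.camera_params(n);c=np.asarray(X)@p["R"].T+p["t"]
    return np.c_[c[:,0]/c[:,2]*p["fx"]+p["cx"],c[:,1]/c[:,2]*p["fy"]+p["cy"]]
def ball(x,y,psi,a,r=126):  # a angle from up, toward -y (same sense as q)
    a=np.atleast_1d(a); ex=np.array([-np.sin(psi),np.cos(psi),0])
    return np.array([x,y,165])+r*(-np.sin(a)[:,None]*ex+np.cos(a)[:,None]*np.array([0,0,1]))
def ray(n,u,v,z):
    p=ctrl.camera_params(n);C=-p["R"].T@p["t"]
    d=p["R"].T@np.array([(u-p["cx"])/p["fx"],(v-p["cy"])/p["fy"],1]); return C+d*(z-C[2])/d[2]
E
python3 - <<'E'
from h import *
d=np.deg2rad
# k=0 top, positive toward -y (scene left)
S=[(0,327,86.2),(1,275.5,92.2),(2,280.5,134.9),(-1,380.75,132.2),(-2,373.25,172.7),(3,324.5,170.3)]
T=[(0,346,255.7)]
print([ray("top",u,v,225) for u,v in [(288.7,252.3),(402,260.7)]])
# left/right in top: balls 1 or 2 ; +y is left in top
T+=[(-1,288.7,252.3),(1,402,260.7)]
def f(p):
    r=[]
    for n,L in (("scene",S),("top",T)):
        L=np.array(L); r.append((proj(n,ball(p[0],p[1],p[2],p[3]+L[:,0]*d(60)))-L[:,1:]).ravel())
    return np.concatenate(r)
s=least_squares(f,[580,0,0,0],x_scale=[100,100,.1,.1],loss="soft_l1"); print(s.x,np.degrees(s.x[2:])); print(f(s.x).round(1))
p=s.x
print(proj("scene",ball(*p[:3],p[3]+d(np.array([210,150])),110)))
print("stem in scene at about (346.2,169.5)")
for nm,u,v,z in [("bottlecap",274.5,196,120),("bottlebase",278,201,0),("beaker rim",406.5,206,85),("rack",349,186.5,45)]: print(nm,ray("top",u,v,z).round())
print("rackcorners",[ray("top",230+u/3,150+v/3,45).round() for u,v in [(287,57),(443,88),(430,163),(270,130)]])
E
```

```text
[array([548.57367087,  92.45262995, 225.        ]), array([ 527.97899524, -125.22857645,  225.        ])]
[ 5.38184419e+02 -1.44591545e+01 -9.51236103e-02 -7.85542744e-03] [-5.4501814  -0.45008284]
[-1.  -0.3 -0.4 -0.1 -0.1 -0.1 -0.7 -0.3 -0.5 -0.3  0.4  0.  -0.8  0.
 -1.2 -0.  -1.1  0.1]
[[347.8793197  171.60825099]
 [302.76969985 152.92764279]]
stem in scene at about (346.2,169.5)
bottlecap [674. 129. 120.]
bottlebase [679. 132.   0.]
beaker rim [ 650. -162.   85.]
rack [703. -37.  45.]
rackcorners [array([746.,  16.,  45.]), array([ 719., -104.,   45.]), array([661., -92.,  45.]), array([689.,  31.,  45.])]
```

The fit is good, with residuals of 1 px or less. The stem is at about -150.5° (bottom, +y side), so the wheel must turn +150.5°, pushing the upper spokes toward -y. Next I'll get the tool yaw and plan the pushes.

```bash
cat >> h.py <<'E'
P=np.array([538.2,-14.5]); EY=np.array([0.0951,0.9955])
def W(yp,z): return np.r_[P+EY*yp,z]
def toolx():
    from scipy.spatial.transform import Rotation as R
    o=ctrl.get_obs(); M=R.from_quat(o["orientation"]).as_matrix(); return M
E
python3 - <<'E'
from h import *
M=toolx(); print(M.round(3)); x=M[:,0]; print("toolx heading deg",np.degrees(np.arctan2(x[1],x[0])))
print("axle heading",-5.45)
c=ctrl.get_obs()["tcp_pos"]
for yp,z in [(50,345),(50,278)]: print(W(yp,z), W(yp,z)-c)
E
```

```text
[[ 0.247 -0.     0.969]
 [-0.969  0.002  0.247]
 [-0.002 -1.     0.   ]]
toolx heading deg -75.68585888728666
axle heading -5.45
[542.955  35.275 345.   ] [400.88563522 591.83526616 114.64364597]
[542.955  35.275 278.   ] [400.88563522 591.83526616  47.64364597]
```

Emit:
{"fn": "send_rows", "kwargs": {
  "series": [
    {"slide": [0, 0, 0.038]},
    {"slide": [0, 0, 0.038]},
    {"slide": [0, 0, 0.038]},
    {"slide": [0.0236, 0.0348, 0], "yaw": 0.0721},
    {"slide": [0.0236, 0.0348, 0], "yaw": 0.0721},
    {"slide": [0.0236, 0.0348, 0], "yaw": 0.0721},
    {"slide": [0.0236, 0.0348, 0], "yaw": 0.0721},
    {"slide": [0.0236, 0.0348, 0], "yaw": 0.0721},
    {"slide": [0.0236, 0.0348, 0], "yaw": 0.0721},
    {"slide": [0.0236, 0.0348, 0], "yaw": 0.0721},
    {"slide": [0.0236, 0.0348, 0], "yaw": 0.0721},
    {"slide": [0.0236, 0.0348, 0], "yaw": 0.0721},
    {"slide": [0.0236, 0.0348, 0], "yaw": 0.0721},
    {"slide": [0.0236, 0.0348, 0], "yaw": 0.0721},
    {"slide": [0.0236, 0.0348, 0], "yaw": 0.0721},
    {"slide": [0.0236, 0.0348, 0], "yaw": 0.0721},
    {"slide": [0.0236, 0.0348, 0], "yaw": 0.0721},
    {"slide": [0.0236, 0.0348, 0], "yaw": 0.0721},
    {"slide": [0.0236, 0.0348, 0], "yaw": 0.0721},
    {"slide": [0.0236, 0.0348, 0], "yaw": 0.0721}
  ],
  "gripper": 255,
  "squeeze": 20
}}

```text
$.series[0]: bad value
```

Emit:
{"fn": "send_rows", "kwargs": {
  "series": [
    {"slide": [0, 0, 0]},
    {"slide": [0, 0, 0]},
    {"slide": [0, 0, 0]}
  ]
}}

```text
$.series[0]: bad value
```

```bash
python3 - <<'E'
from h import *
import cv2
M=toolx(); o=ctrl.get_obs(); print(o["time"],o["tcp_pos"],o["q"],M[:,0].round(3),M[:,1].round(3),o["finger_gap"],o["wrist_force"])
d=o["tcp_pos"][:2]-P; print("y'",d@EY,"x'",d@np.array([EY[1],-EY[0]]))
for n in ["scene","wrist"]:cv2.imwrite(f"pics/{n}1.png",ctrl.snapshot(n)[:,:,::-1])
a=cv2.imread("pics/scene1.png")[40:220,230:430]; cv2.imwrite("pics/z3.png",cv2.convertScaleAbs(cv2.resize(a,None,fx=3,fy=3,interpolation=cv2.INTER_CUBIC),alpha=1.5,beta=15))
print(proj("scene",[o["tcp_pos"]]))
E
```

```text
0.15 [ 142.06936478 -556.56026616  230.35635403] [-1.47150373e+00  2.07280457e-01  1.54263474e+00 -6.25270302e-06
  1.39350753e+00 -1.50534946e-01] [ 0.247 -0.969 -0.002] [-0.     0.002 -1.   ] 85.45449590649467 [-0.00351733 -0.26851603 -0.08671341]
y' -577.2930183748118 x' -342.79811605158966
[[187.05242574 -50.5415296 ]]
```

View pics/z3.png

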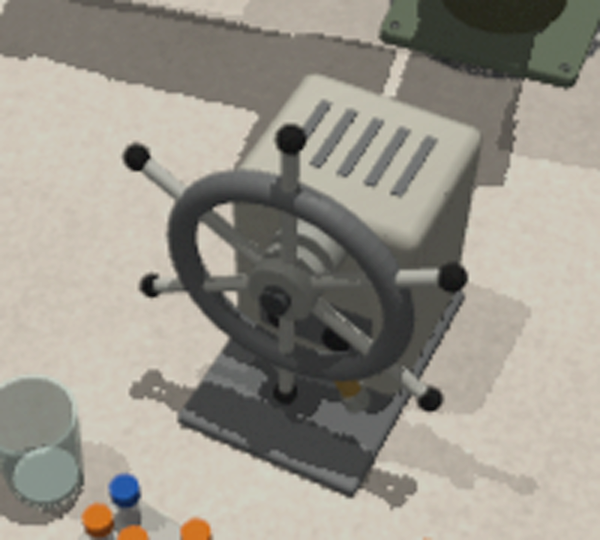

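View pics/wrist1.png

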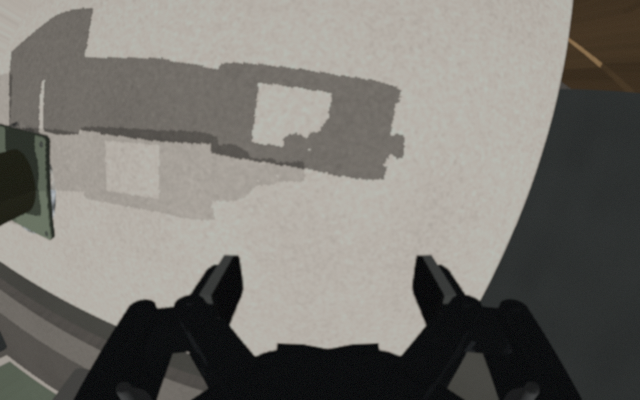

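The move was refused because every row needs a yaw. The pictures match the first set, and nothing has moved.

Emit:
{"fn": "send_rows", "kwargs": {
  "series": [
    {"slide": [0, 0, 0.038], "yaw": 0},
    {"slide": [0, 0, 0.038], "yaw": 0},
    {"slide": [0, 0, 0.038], "yaw": 0},
    {"slide": [0.0236, 0.0348, 0], "yaw": 0.0721},
    {"slide": [0.0236, 0.0348, 0], "yaw": 0.0721},
    {"slide": [0.0236, 0.0348, 0], "yaw": 0.0721},
    {"slide": [0.0236, 0.0348, 0], "yaw": 0.0721},
    {"slide": [0.0236, 0.0348, 0], "yaw": 0.0721},
    {"slide": [0.0236, 0.0348, 0], "yaw": 0.0721},
    {"slide": [0.0236, 0.0348, 0], "yaw": 0.0721},
    {"slide": [0.0236, 0.0348, 0], "yaw": 0.0721},
    {"slide": [0.0236, 0.0348, 0], "yaw": 0.0721},
    {"slide": [0.0236, 0.0348, 0], "yaw": 0.0721},
    {"slide": [0.0236, 0.0348, 0], "yaw": 0.0721},
    {"slide": [0.0236, 0.0348, 0], "yaw": 0.0721},
    {"slide": [0.0236, 0.0348, 0], "yaw": 0.0721},
    {"slide": [0.0236, 0.0348, 0], "yaw": 0.0721},
    {"slide": [0.0236, 0.0348, 0], "yaw": 0.0721},
    {"slide": [0.0236, 0.0348, 0], "yaw": 0.0721},
    {"slide": [0.0236, 0.0348, 0], "yaw": 0.0721}
  ],
  "gripper": 255,
  "squeeze": 20
}}

```text
time: 2.25
tcp_pos: [544.0, 36.1, 345.2]
orientation: [0.706, -0.033, 0.033, -0.706]
wrist_force: [0.3, -0.8, 0.0]
finger_gap: 0.3
```

Emit:
{"fn": "send_rows", "kwargs": {
  "series": [
    {"slide": [0, 0, 0], "yaw": 0},
    {"slide": [0, 0, 0], "yaw": 0},
    {"slide": [0, 0, 0], "yaw": 0}
  ]
}}

```text
time: 2.55
tcp_pos: [542.8, 33.7, 345.2]
orientation: [0.706, -0.034, 0.034, -0.706]
wrist_force: [-0.6, -0.4, -0.8]
finger_gap: -0.1
```

```bash
cat > look.py <<'E'
from h import *
import cv2,sys
k=sys.argv[1]
M=toolx(); o=ctrl.get_obs(); print(o["time"],o["tcp_pos"].round(1),o["q"].round(2),M[:,0].round(3),o["finger_gap"],o["wrist_force"].round(1))
d=o["tcp_pos"][:2]-P; print("y'",d@EY,"x'",d@np.array([EY[1],-EY[0]]))
for n in sys.argv[2:]:cv2.imwrite(f"pics/{n}_{k}.png",ctrl.snapshot(n)[:,:,::-1])
a=cv2.imread(f"pics/scene_{k}.png")[40:220,230:430]; cv2.imwrite(f"pics/zs_{k}.png",cv2.convertScaleAbs(cv2.resize(a,None,fx=3,fy=3,interpolation=cv2.INTER_CUBIC),alpha=1.5,beta=15))
print(proj("scene",[o["tcp_pos"]]))
E
python3 look.py a scene wrist
```

```text
2.55 [542.8  33.7 345.2] [-0.1   0.08  1.46 -0.    1.61 -0.  ] [ 0.995 -0.096 -0.001] -0.07136861152878705 [-0.6 -0.4 -0.8]
y' 48.406266604586406 x' 0.04596314588352447
[[352.672407    69.80680674]]
```

View pics/zs_a.png

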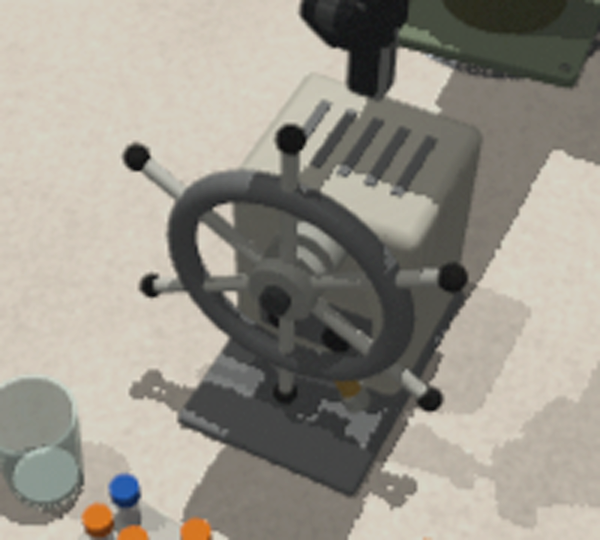

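View pics/wrist_a.png

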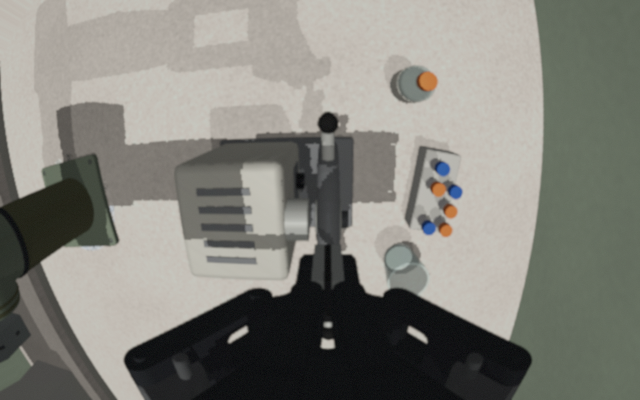

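The fingertip shows at zoom pixel (370,95), which agrees with the calibration. The closed fingers line up with the wheel plane, just left of the top ball at zoom (290,138). I'll compute the arc increments.

```bash
cat >> h.py <<'E'
def arc(a0,a1,n,off=20,dz=-8):
    a=np.deg2rad(np.linspace(a0,a1,n+1)); y=off-126*np.sin(a); z=165+126*np.cos(a)+dz
    D=np.c_[np.diff(y)*EY[0],np.diff(y)*EY[1],np.diff(z)]
    print("start y' %.1f z %.1f end y' %.1f z %.1f"%(y[0],z[0],y[-1],z[-1]))
    print(D.round(1).tolist(), D.sum(0).round(1))
E
python3 -c "
from h import *
arc(0,42,12)"
```

```text
start y' 20.0 z 283.0 end y' -64.3 z 250.6
[[-0.7, -7.7, -0.2], [-0.7, -7.6, -0.7], [-0.7, -7.6, -1.2], [-0.7, -7.5, -1.6], [-0.7, -7.4, -2.1], [-0.7, -7.2, -2.5], [-0.7, -7.1, -3.0], [-0.7, -6.9, -3.4], [-0.6, -6.7, -3.8], [-0.6, -6.4, -4.2], [-0.6, -6.1, -4.6], [-0.6, -5.8, -5.0]] [ -8.  -83.9 -32.4]
```

Emit:
{"fn": "send_rows", "kwargs": {
  "series": [
    {"slide": [0, 0, -0.031], "yaw": 0},
    {"slide": [0, 0, -0.031], "yaw": 0},
    {"slide": [-0.001, -0.01, 0], "yaw": 0},
    {"slide": [-0.0007, -0.0063, 0], "yaw": 0},
    {"slide": [-0.0004, -0.004, 0], "yaw": 0},
    {"slide": [-0.0004, -0.004, 0], "yaw": 0},
    {"slide": [-0.0004, -0.004, 0], "yaw": 0}
  ]
}}

```text
time: 3.35
tcp_pos: [541.4, 5.8, 285.1]
orientation: [-0.706, 0.033, -0.035, 0.707]
wrist_force: [-0.4, 2.6, 0.8]
finger_gap: 0.1
```

Emit:
{"fn": "send_rows", "kwargs": {
  "series": [
    {"slide": [-0.0007, -0.0077, -0.0002], "yaw": 0},
    {"slide": [-0.0007, -0.0076, -0.0007], "yaw": 0},
    {"slide": [-0.0007, -0.0076, -0.0012], "yaw": 0},
    {"slide": [-0.0007, -0.0075, -0.0016], "yaw": 0},
    {"slide": [-0.0007, -0.0074, -0.0021], "yaw": 0},
    {"slide": [-0.0007, -0.0072, -0.0025], "yaw": 0}
  ]
}}

```text
time: 3.95
tcp_pos: [536.1, -39.5, 274.6]
orientation: [-0.706, 0.034, -0.034, 0.706]
wrist_force: [0.7, 2.0, 0.9]
finger_gap: 0.1
```

```bash
python3 look.py b scene
```

```text
3.95 [536.1 -39.5 274.6] [-0.23  0.1   1.58 -0.    1.47 -0.14] [ 0.995 -0.095 -0.   ] 0.10294902949088992 [0.7 2.  0.9]
y' -25.12585749204253 x' 0.2668644877095235
[[312.81997058  88.25413806]]
```

View pics/zs_b.png

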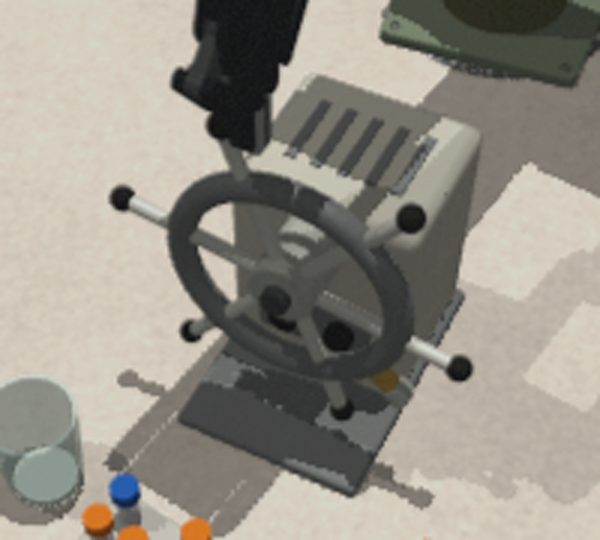

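The wheel turns at about 2 N. The pushed ball is now at zoom (218,125) and the stem's brass has moved to (385,380). I'll finish this push.

Emit:
{"fn": "send_rows", "kwargs": {
  "series": [
    {"slide": [-0.0007, -0.0071, -0.003], "yaw": 0},
    {"slide": [-0.0007, -0.0069, -0.0034], "yaw": 0},
    {"slide": [-0.0006, -0.0067, -0.0038], "yaw": 0},
    {"slide": [-0.0006, -0.0064, -0.0042], "yaw": 0},
    {"slide": [-0.0006, -0.0061, -0.0046], "yaw": 0},
    {"slide": [-0.0006, -0.0058, -0.005], "yaw": 0},
    {"slide": [0, 0, 0], "yaw": 0}
  ]
}}

```text
time: 4.7
tcp_pos: [531.8, -78.7, 249.7]
orientation: [0.706, -0.035, 0.033, -0.706]
wrist_force: [-0.3, -0.2, 0.4]
finger_gap: -0.1
```

Emit:
{"fn": "send_rows", "kwargs": {
  "series": [
    {"slide": [0.0008, 0.008, 0.004], "yaw": 0},
    {"slide": [0.0008, 0.008, 0.02], "yaw": 0},
    {"slide": [0, 0, 0.035], "yaw": 0},
    {"slide": [0, 0, 0.035], "yaw": 0},
    {"slide": [0.003, 0.03, 0], "yaw": 0},
    {"slide": [0.003, 0.03, 0], "yaw": 0},
    {"slide": [0.003, 0.03, 0], "yaw": 0},
    {"slide": [0.003, 0.03, 0], "yaw": 0},
    {"slide": [0, 0, 0], "yaw": 0}
  ]
}}

```text
time: 5.6
tcp_pos: [545.8, 62.1, 345.2]
orientation: [-0.706, 0.032, -0.032, 0.707]
wrist_force: [-0.3, -0.2, 0.3]
finger_gap: -0.1
```

```bash
python3 look.py c scene
```

```text
5.6 [545.8  62.1 345.2] [-0.05  0.09  1.45  0.    1.61  0.04] [ 0.996 -0.09  -0.   ] -0.05413978878254787 [-0.3 -0.2  0.3]
y' 77.00124806332117 x' 0.297142734784148
[[369.10753204  75.47205555]]
```

View pics/zs_c.png

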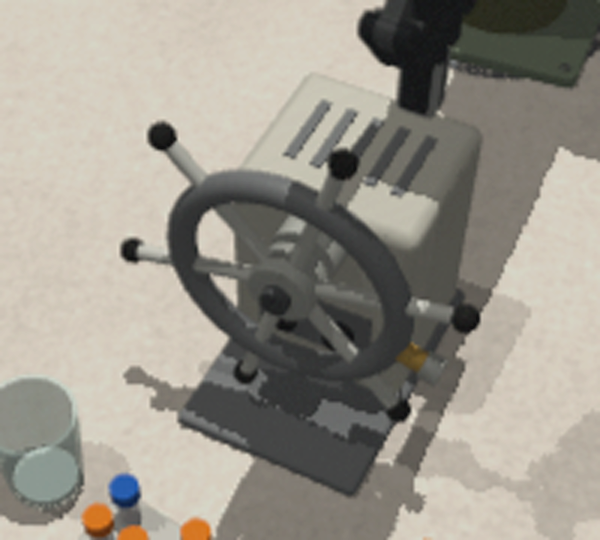

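```bash
cat >> h.py <<'E'
def fitq(pts,a0):
    """pts: (k,zoomx,zoomy); pose fixed, a only"""
    L=np.array(pts,float); L[:,1]=L[:,1]/3+230; L[:,2]=L[:,2]/3+40
    f=lambda p:(proj("scene",ball(538.2,-14.5,-0.0951,p[0]+L[:,0]*np.pi/3))-L[:,1:]).ravel()
    s=least_squares(f,[a0],loss="soft_l1"); print("a0 deg",np.degrees(s.x[0]),f(s.x).round(1)); return np.degrees(s.x[0])
E
python3 -c "
from h import *
a=fitq([(0,162,136),(-1,343,164),(1,132,250),(-2,465,318),(2,245,372)],.75)
arc(a-60,42,16)"
```

```text
a0 deg 43.74492055840667 [-0.4 -0.3 -0.5 -0.2 -0.2 -0.6 -0.5 -0.2 -0.4 -0.6]
start y' 55.3 z 278.0 end y' -64.3 z 250.6
[[-0.7, -7.7, 2.0], [-0.7, -7.8, 1.5], [-0.8, -7.9, 1.0], [-0.8, -8.0, 0.5], [-0.8, -8.0, -0.0], [-0.8, -8.0, -0.5], [-0.8, -7.9, -1.0], [-0.7, -7.8, -1.5], [-0.7, -7.7, -2.0], [-0.7, -7.6, -2.5], [-0.7, -7.4, -3.0], [-0.7, -7.2, -3.5], [-0.7, -7.0, -3.9], [-0.6, -6.7, -4.3], [-0.6, -6.4, -4.8], [-0.6, -6.1, -5.2]] [ -11.4 -119.   -27.3]
```

The fit gives 43.7°, as predicted. Now for push 2: the next spoke, at -16.3°.

Emit:
{"fn": "send_rows", "kwargs": {
  "series": [
    {"slide": [0, 0, -0.034], "yaw": 0},
    {"slide": [0, 0, -0.033], "yaw": 0},
    {"slide": [-0.0007, -0.007, 0], "yaw": 0},
    {"slide": [-0.0005, -0.005, 0], "yaw": 0},
    {"slide": [-0.0003, -0.0033, 0], "yaw": 0},
    {"slide": [-0.0003, -0.0033, 0], "yaw": 0},
    {"slide": [-0.0003, -0.0033, 0], "yaw": 0}
  ]
}}

```text
time: 6.35
tcp_pos: [545.1, 36.3, 280.3]
orientation: [-0.706, 0.032, -0.035, 0.707]
wrist_force: [0.1, 1.5, 2.4]
finger_gap: 0.3
```

Emit:
{"fn": "send_rows", "kwargs": {
  "series": [
    {"slide": [-0.0007, -0.0077, 0.002], "yaw": 0},
    {"slide": [-0.0007, -0.0078, 0.0015], "yaw": 0},
    {"slide": [-0.0008, -0.0079, 0.001], "yaw": 0},
    {"slide": [-0.0008, -0.008, 0.0005], "yaw": 0},
    {"slide": [-0.0008, -0.008, 0], "yaw": 0},
    {"slide": [-0.0008, -0.008, -0.0005], "yaw": 0},
    {"slide": [-0.0008, -0.0079, -0.001], "yaw": 0},
    {"slide": [-0.0007, -0.0078, -0.0015], "yaw": 0},
    {"slide": [-0.0007, -0.0077, -0.002], "yaw": 0},
    {"slide": [-0.0007, -0.0076, -0.0025], "yaw": 0},
    {"slide": [-0.0007, -0.0074, -0.003], "yaw": 0},
    {"slide": [-0.0007, -0.0072, -0.0035], "yaw": 0},
    {"slide": [-0.0007, -0.007, -0.0039], "yaw": 0},
    {"slide": [-0.0006, -0.0067, -0.0043], "yaw": 0},
    {"slide": [-0.0006, -0.0064, -0.0048], "yaw": 0},
    {"slide": [-0.0006, -0.0061, -0.0052], "yaw": 0},
    {"slide": [0, 0, 0], "yaw": 0}
  ]
}}

```text
time: 8.05
tcp_pos: [531.7, -83.9, 249.4]
orientation: [0.706, -0.035, 0.033, -0.706]
wrist_force: [-0.5, 0.3, -0.6]
finger_gap: -0.1
```

Emit:
{"fn": "send_rows", "kwargs": {
  "series": [
    {"slide": [0.0008, 0.008, 0.004], "yaw": 0},
    {"slide": [0.0008, 0.008, 0.02], "yaw": 0},
    {"slide": [0, 0, 0.035], "yaw": 0},
    {"slide": [0, 0, 0.035], "yaw": 0},
    {"slide": [0.003, 0.03, 0], "yaw": 0},
    {"slide": [0.003, 0.03, 0], "yaw": 0},
    {"slide": [0.003, 0.03, 0], "yaw": 0},
    {"slide": [0.0025, 0.025, 0], "yaw": 0},
    {"slide": [0, 0, 0], "yaw": 0}
  ]
}}

```text
time: 8.95
tcp_pos: [545.6, 51.4, 345.4]
orientation: [-0.706, 0.032, -0.032, 0.707]
wrist_force: [-0.5, 0.3, -0.9]
finger_gap: -0.2
```

```bash
python3 look.py d scene
```

```text
8.95 [545.6  51.4 345.4] [-0.06  0.08  1.45  0.    1.61  0.03] [ 0.996 -0.09   0.001] -0.22651114366042058 [-0.5  0.3 -0.9]
y' 66.32468878562304 x' 1.1063016289517424
[[362.70048795  73.60743992]]
```

View pics/zs_d.png

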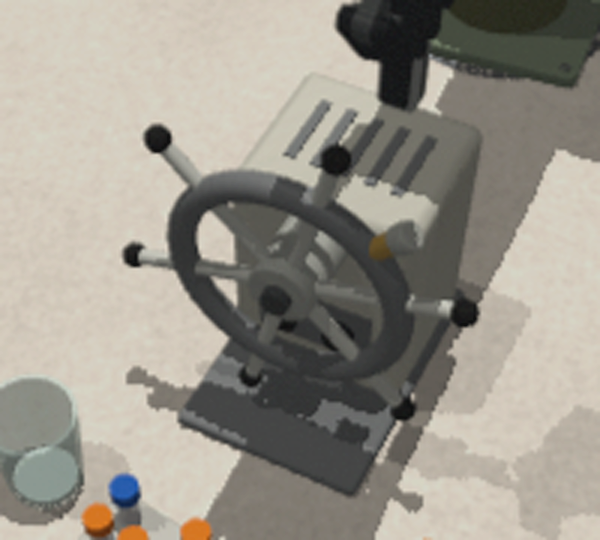

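```bash
python3 -c "
from h import *
a=fitq([(0,157,138),(-1,336,160),(1,134,254),(-2,464,313),(2,250,376)],.78)
arc(a-60,24,11)"
```

```text
a0 deg 45.818375684062474 [-0.1 -0.2 -0.5 -0.2 -0.2 -0.3 -0.5 -0.2 -0.3 -0.9]
start y' 50.9 z 279.2 end y' -31.2 z 272.1
[[-0.7, -7.4, 1.6], [-0.7, -7.5, 1.2], [-0.7, -7.6, 0.7], [-0.7, -7.6, 0.3], [-0.7, -7.6, -0.2], [-0.7, -7.6, -0.7], [-0.7, -7.5, -1.1], [-0.7, -7.4, -1.6], [-0.7, -7.3, -2.0], [-0.7, -7.2, -2.5], [-0.7, -7.0, -2.9]] [ -7.8 -81.7  -7.1]
```

Zoom (390,240) now shows the stem at about -44°. The third spoke, at (336,160), is at -14.2°. For push 3 I'll stop short at about 24° and look.

Emit:
{"fn": "send_rows", "kwargs": {
  "series": [
    {"slide": [-0.001, 0, -0.033], "yaw": 0},
    {"slide": [0, 0, -0.033], "yaw": 0},
    {"slide": [-0.0004, -0.004, 0], "yaw": 0},
    {"slide": [-0.0004, -0.004, 0], "yaw": 0},
    {"slide": [-0.0003, -0.0035, 0], "yaw": 0},
    {"slide": [-0.0003, -0.0035, 0], "yaw": 0}
  ]
}}

```text
time: 9.6
tcp_pos: [544.5, 32.9, 281.4]
orientation: [-0.706, 0.032, -0.035, 0.707]
wrist_force: [0.2, 4.0, 2.1]
finger_gap: -0.0
```

Emit:
{"fn": "send_rows", "kwargs": {
  "series": [
    {"slide": [-0.0007, -0.0074, 0.0016], "yaw": 0},
    {"slide": [-0.0007, -0.0075, 0.0012], "yaw": 0},
    {"slide": [-0.0007, -0.0076, 0.0007], "yaw": 0},
    {"slide": [-0.0007, -0.0076, 0.0003], "yaw": 0},
    {"slide": [-0.0007, -0.0076, -0.0002], "yaw": 0},
    {"slide": [-0.0007, -0.0076, -0.0007], "yaw": 0},
    {"slide": [-0.0007, -0.0075, -0.0011], "yaw": 0},
    {"slide": [-0.0007, -0.0074, -0.0016], "yaw": 0},
    {"slide": [-0.0007, -0.0073, -0.002], "yaw": 0},
    {"slide": [-0.0007, -0.0072, -0.0025], "yaw": 0},
    {"slide": [-0.0007, -0.007, -0.0029], "yaw": 0},
    {"slide": [0, 0, 0], "yaw": 0}
  ]
}}

```text
time: 10.8
tcp_pos: [535.0, -49.9, 270.7]
orientation: [0.707, -0.035, 0.034, -0.706]
wrist_force: [-0.0, 0.6, 0.0]
finger_gap: -0.2
```

```bash
python3 look.py e scene
```

```text
10.8 [535.  -49.9 270.7] [-0.25  0.1   1.58 -0.    1.46 -0.16] [ 0.995 -0.096 -0.002] -0.23968370865989053 [-0.   0.6  0. ]
y' -35.535833056981154 x' 0.13709352935040886
[[307.77576604  88.01944576]]
```

View pics/zs_e.png

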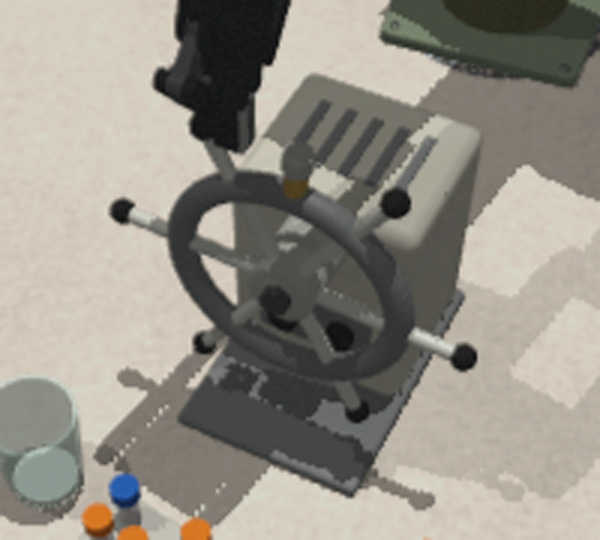

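```bash
python3 -c "
from h import *
a=fitq([(1,122,211),(-1,396,203),(-2,463,356),(2,204,342),(3,357,410)],.45)
arc(a,30,2)"
```

```text
a0 deg 26.833170206542373 [-0.1 -0.4 -1.  -0.4 -0.5 -0.1 -0.2 -0.2 -0.4 -0.1]
start y' -36.9 z 269.4 end y' -43.0 z 266.1
[[-0.3, -3.1, -1.6], [-0.3, -3.0, -1.7]] [-0.6 -6.1 -3.3]
```

The wheel is at 26.8° and needs 3.2° more. The stem cap at zoom (297,158) stands clear of the fingers at (240,140).

Emit:
{"fn": "send_rows", "kwargs": {
  "series": [
    {"slide": [-0.0002, -0.0021, -0.0011], "yaw": 0},
    {"slide": [-0.0002, -0.0021, -0.0011], "yaw": 0},
    {"slide": [-0.0002, -0.0021, -0.0011], "yaw": 0},
    {"slide": [0, 0, 0], "yaw": 0},
    {"slide": [0, 0, 0], "yaw": 0}
  ]
}}

```text
time: 11.35
tcp_pos: [534.9, -55.0, 268.2]
orientation: [0.706, -0.034, 0.034, -0.706]
wrist_force: [0.5, 0.3, 0.2]
finger_gap: 0.1
```

Emit:
{"fn": "send_rows", "kwargs": {
  "series": [
    {"slide": [0.0005, 0.005, 0.004], "yaw": 0},
    {"slide": [0.0002, 0.002, 0.02], "yaw": 0},
    {"slide": [0, 0, 0.035], "yaw": 0},
    {"slide": [0, 0, 0.035], "yaw": 0},
    {"slide": [0, 0, 0.035], "yaw": 0},
    {"slide": [-0.02, 0, 0.035], "yaw": 0},
    {"slide": [-0.04, 0, 0], "yaw": 0},
    {"slide": [-0.04, 0, 0], "yaw": 0},
    {"slide": [-0.04, 0, 0], "yaw": 0},
    {"slide": [0, 0, 0], "yaw": 0},
    {"slide": [0, 0, 0], "yaw": 0}
  ]
}}

```text
time: 12.45
tcp_pos: [395.5, -47.9, 433.1]
orientation: [0.707, -0.033, 0.035, -0.706]
wrist_force: [0.2, -0.0, -0.3]
finger_gap: -0.0
```

```bash
python3 look.py f scene top
```

```text
12.45 [395.5 -47.9 433.1] [-0.34 -0.27  1.6  -0.    1.81 -0.24] [ 0.995 -0.096  0.003] -0.026076818928932297 [ 0.2 -0.  -0.3]
y' -46.78406628295376 x' -138.92015795929046
[[338.75798436 -42.58680237]]
```

View pics/zs_f.png

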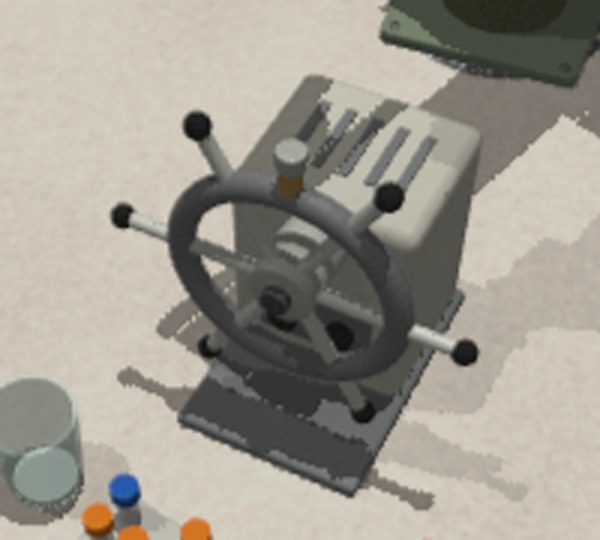

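View pics/top_f.png

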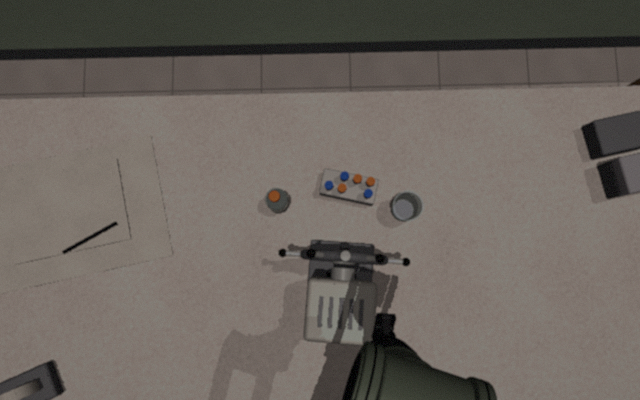

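The stem is upright at zoom (290,165). In the top view the bystanders are at the same pixels as before: bottle (277,200), rack (349,186), beaker (405,207). I'll check the angle.

```bash
python3 -c "
from h import *
a=fitq([(0,197,125),(1,123,215),(-1,390,198),(-2,464,352),(2,210,346),(3,363,409)],.5)
print('stem from up',a-30)"
```

```text
a0 deg 28.87656074978121 [-0.3 -0.1 -0.3 -0.2 -0.9 -0.4 -0.5 -0.1 -0.7 -0.3 -0.7  0.3]
stem from up -1.1234392502187909
```

```bash
python3 -c "
from plant import ctrl
print(ctrl.close_job())"
```

```text
the job is handed in; nothing more can be done
None
```

I turned the wheel about 149° with three level pushes on successive upper spokes, using the closed fingertips. The fingers then went up and back, and I handed the job in at about 12.5 s. The hand-in reported no verdict.

- **Stem angle:** a fit to all six ball positions in the final scene picture puts the stem about 1.1° short of straight up. The limit is 7°, so I left it.
- **Forces:** wrist readings at the ends of the moves stayed under 5 N. They were not sampled continuously. In the pictures taken, the fingers stayed clear of the stem.
- **Bystanders:** the bottle, rack and beaker sit at the same pixels in the top view as at the start.
- **Clearance:** at hand-in the tool was about 140 mm behind the wheel and 430 mm above the bench, touching nothing.

No check failed. The only hitch was that my first two move calls were refused because the rows had no yaw value. The arm didn't move on those.

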